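# Clamp a wooden block with the slotted clamp screw

### The arm

A 6-joint arm with a two-finger parallel gripper is mounted at the origin on a cart in front of the work surface, level with it; the furniture and walls round the work are solid. World frame = base frame: x ahead of the robot, y to its left, z up, the work surface at z = 0. Lengths are in mm, angles in rad, forces in N, time in s.
With the tool pointing down it reaches from about 300 to 775 mm from the base axis. Payload 14.6 kg.
Tool frame: the origin (TCP) lies on the centre line of the jaws, within the pads' length; the fingertips stand 19 mm ahead of it and the grasp point (between the pads) is the TCP (bot.tip_reach is the distance from the TCP to the fingertips, in mm); y points along the fingers, x is the direction in which the jaws open and shut, and the axes are right-handed (so a half turn about y gives the same grasp; the last joint's range is limited). The gripper opens to 85 mm and grips with 20 to 120 N. Pads are 22 mm wide; open, the fingers measure 114 mm over their backs; the gripper's body (76 mm by 85 mm) begins 54 mm behind the grasp point. The pads swing forward as they close: fully open they stand 13 mm farther back than shut.
Start: joints at [1.04, 0.3, 1.521, -0, 1.321, -0.067], TCP at [246.038, 491.889, 250.281] pointing down, gripper open.
Joint ranges: [-3.03, 3.03], [-0.79, 2.21], [0.23, 2.52], [-1.04, 4.18], [0, 3.07], [-2.55, 2.55]. Speed limits (rad/s): [2.22, 2.22, 2.57, 3.14, 3.14, 3.14].

### API

Orientations are given as a unit quaternion [w, x, y, z].
In Python, from rig import bot gives the robot as it stands. Calls block until the motion is done:
- bot.move_to(position, orientation): joint-space move of the TCP to a pose.
- bot.servo_line(position, attitude=None, speed=150, until_force=None): straight line of the TCP; attitude=None keeps the orientation; speed is the mean speed in mm/s. With until_force (N) it stops when the force on the tool has changed by that much, and returns True; else False.
- bot.move_joints(angles): joint-space move.
- bot.move_gripper(opening, grip_force=None): finger opening in mm; grip_force is the grip in N (None keeps the last); returns when the fingers have stopped.
- bot.dwell(seconds).
- bot.ik(position, orientation): joint angles nearest the present ones, or None.
- bot.read_state(): the state.
- bot.read_camera(name): name is "side" or "top" or "wrist"; returns a dict with "image" (480x640x3 uint8, blue, green, red), "depth" (480x640 float32, mm along the optical axis (not along the pixel's ray), 0 where there is no reading), "fovy" (degrees; the focal length in pixels is half the picture's height over the tangent of half this angle, whatever the lens; pixels are square), "cx", "cy" (the principal point, pixels), "eye" and "attitude" of the camera in the world; the wrist camera has in their place "mount" (4x4, takes a point from camera to tool coordinates, whose origin is the TCP and whose axes are the tool frame's). Camera axes: x right, y down, z forward; pixel columns grow to the right and rows downward; lengths in mm; the calibration is good to about 2 mm. A picture is of the moment at which its call begins: read the wrist's pose just before it.
A pose or a line that the arm cannot do raises bot.MotionError and nothing moves.
- bot.finish_job(): hands the job in, once; it reports no verdict.
The state is a dict: "clock": time; "joint_positions": joint angles; "qvel": joint speeds; "effort": joint torques, N m; "ee_pos": TCP position; "tool_rot": TCP orientation; "ft_force": force on the tool from outside, world axes, zero at the start; "moment": the same for the moment, N m; "grip_width": finger opening in mm.
Only numpy, scipy, OpenCV 4.12 (cv2) and the standard library are available. Lean on these libraries where they do the work, as an engineer would, in place of code of your own. Each camera call takes 0.05 s, during which the arm holds its last target.

### The job

Push the dark wooden block along the guide rails of the grey clamp until it rests flat against the back stop. Then take the driver with the flat wooden grip from its ring-shaped holder, set it squarely in the slot of the leaning clamp screw, collar flat on the screw head and in line with the screw, before turning it, and turn it clockwise up to the screw's stop, so that the foot presses on the block. Finally stand the driver upright in its holder again, and leave everything else where it is.

Things in the scene. Friction and masses are not known exactly. Their poses are not given: they have to be found in the camera images.
- block_home (a point): Where the block's centre must come in the fixed grey clamp, 25 mm above the bench. +x = direction in which the block is pushed home, y across, z up. The back stop's face is at x = +55 mm. Two guide rails 14 mm high lie along x, inner faces at y = +-39 mm, from x = -23 to +61 mm, with flared mouths from x = -55 mm.
- block_center (a point): Centre of the loose dark hardwood block: 110 mm long (its y axis), 70 mm wide (its x axis), 50 mm high, 0.3 to 0.6 kg. It lies on the bench before the guide rails, its long side nearly along the push direction.
- slot_mouth (a point): Centre of the rim (top) of the steel clamp screw's head. z = screw axis, up out of the head; it leans 15 degrees from vertical towards -x of block_home. x = along the slot, turns with the screw. The slot is a pocket with closed ends, 35 mm long (x), 9 mm wide (y), 16 mm deep; its rim measures 49 x 25 mm. Turned clockwise from above, the screw sinks 4 mm per rad along its axis.
- slot_end (a point): Point on the rim of the screw head at the +x end of the slot, 17.5 mm from slot_mouth; same axes.
- clamp_screw (a joint): Turn of the clamp screw in rad, growing clockwise seen from above; starts at 0.1 to 0.4, hard stop at 1.6. The foot meets the home block at about 0.8 and is sprung (about 5 N at the stop). Turning takes about 0.1 N m, and the screw stays where it is left.
- foot: Black ball foot, 20 mm across, on a spring under the clamp screw, on its axis; it hangs between the clamp's arm and the block. Origin on the screw axis inside the arm, 39 mm below the rim along the axis.
- driver_grip (a point): Centre of the wooden grip of the loose driver, 0.25 kg: a flat paddle 66 mm wide (x), 20 mm thick (y), 36 mm high (z), to be pinched across its thickness (along y) from above. z = the driver's axis, up, away from the blade. The grip's top is 18 mm above this point.
- driver_seat (a point): Centre of the underside of the driver's steel collar (52 mm across, 8 mm thick), 74 mm below driver_grip on the axis; same axes. Below it is the flat blade, 30 mm wide (x), 6 mm thick (y), 14 mm long, its last 4 mm narrowed to 27 x 4 mm. Seated in the slot, the collar lies on the rim, this point is at slot_mouth and z axes agree; either half-turn position fits.
- holder_top (a point): Centre of the top of the fixed driver holder, a grey upright ring 80 mm outside, 39 mm bore, 34 mm high, beside the clamp. z up. The driver stands in it upright with its collar on the ring's top (driver_seat at this point), blade in the bore, at any yaw.
- wood_block: The same block; origin at the centre of its underside. It is pushed on its 70 mm wide end nearest the robot, with fingertips 15 to 40 mm above the bench.
- driver: The same driver; origin at driver_seat.
- teal_tub: Bystander: round plastic tub, 107 mm across, 67 mm high; origin at its underside. To be left alone.
- weight3: Bystander: dark iron balance weight, 46 mm across, 42 mm high; origin at its underside. To be left alone.
- tin_d: Bystander: small open aluminium tin, 53 mm across, 40 mm high; origin at its underside. To be left alone.
- clamp: The fixed clamp; origin on the bench below block_home, same axes. A column (44 mm wide, 118 mm high) stands at x = +102 to +138 mm on a foot 130 mm wide; its arm reaches back over the block and carries the screw, whose head is 48 mm across, centred at x = +22 mm, its top 126 mm above the bench. The space on the robot's side of x = -55 mm is open.

How it is judged (in metres and radians):
On the way, in this order (a step that is already met when the one before it is completed fails the run):
1. The block has been pushed home between the rails, against the back stop (x of block_center in the frame of block_home above -0.004 m and y of block_center in the frame of block_home between -0.008 and 0.008 m and angle between the y axis of block_center and the x axis of block_home, either way round below 0.08 rad), for 0.2 s.
2. The driver is seated squarely in the slot, in line with the screw, which has not been turned yet (angle between the z axis of driver_seat and the z axis of slot_mouth, either way round below 0.09 rad and distance between driver_seat and slot_mouth below 0.006 m and distance of slot_end from where it was at the start of the episode below 0.004 m), for 0.1 s.
3. With the driver still square in the slot, the screw has been turned clockwise until its foot presses on the block (value of joint clamp_screw above 1.3 rad and contact force between foot and wood_block above 1 N and angle between the z axis of driver_seat and the z axis of slot_mouth, either way round below 0.09 rad and distance between driver_seat and slot_mouth below 0.01 m), for 0.1 s.
At the end, for the whole second after the job is handed in: The block lies between the rails within 4 mm of the back stop and within 5 degrees of straight; the clamp screw stands at more than 1.3 rad (stop 1.6) with its foot pressing on the block with more than 1 N; the driver stands still and upright (within 6 degrees) in its holder, collar on the ring (all of step 1 and value of joint clamp_screw above 1.3 rad and contact force between foot and wood_block above 1 N and horizontal distance between driver_seat and holder_top below 0.008 m and z of driver_seat in the frame of holder_top between -0.004 and 0.004 m and angle between driver_seat's own z axis and vertical below 0.1 rad and linear speed of each of driver, wood_block below 0.02 m/s); the robot touches nothing.
It fails at once if The screw is turned by anything but the driver in line with it (driver more than 8 degrees out of line or off the slot) ((velocity of joint clamp_screw above 0.3 rad/s or velocity of joint clamp_screw below -0.3 rad/s) and distance of slot_end from where it was at the start of the episode above 0.004 m and (angle between the z axis of driver_seat and the z axis of slot_mouth, either way round above 0.15 rad or distance between driver_seat and slot_mouth above 0.016 m)).
It fails at once if A bystander is shifted by more than 30 mm (distance of any of teal_tub, weight3, tin_d from where it was at the start of the episode above 0.03 m).
It also fails if it takes over 72 s, if anything falls off the work surface, if the arm or the gripper's body presses on something with over 40 N, if the wrist force passes 120 N, or if a joint passes its speed limit or range.

## Working session

There is one attempt and no reset: what is moved stays moved. The work goes in short steps, each a Python script; the robot and the scene stay as the last script left them, time stands still between calls to the robot, and variables do not carry over. Pictures are saved under pics/ and viewed, and the job is handed in when it is done.

```bash
ls; mkdir -p pics
python3 - <<'E'
from rig import bot
import cv2,numpy as np
s=bot.read_state();print(s)
for n in ["side","top","wrist"]:
    c=bot.read_camera(n);cv2.imwrite(f"pics/a_{n}.png",c["image"]);np.savez(f"a_{n}.npz",**c)
    print(n,{k:v for k,v in c.items() if k not in("image","depth")},(c["depth"]>0).mean())
E
```

```text
pics
{'clock': 0.0, 'joint_positions': array([ 1.04045024e+00,  3.00476622e-01,  1.52159724e+00,  9.63116741e-07,
        1.32067423e+00, -6.65800684e-02]), 'qvel': array([-0.00101928, -0.00323169,  0.00084715, -0.00107095, -0.00205008,
       -0.00012797]), 'effort': array([-3.15823345e-03, -5.43500984e+01, -3.61784971e+01, -2.49715067e-04,
        4.20168697e-03, -6.78483752e-05]), 'ee_pos': array([245.91118509, 491.72675131, 249.71143029]), 'tool_rot': array([-0.60133205,  0.60171376,  0.37135111, -0.37207347]), 'ft_force': array([0.10837849, 0.0300626 , 0.7076644 ]), 'moment': array([ 0.04537802,  0.03131223, -0.00123677]), 'grip_width': 85.44327802873438}
side {'fovy': 51.33945886859509, 'cx': 320.8662116411011, 'cy': 240.93334040225807, 'eye': array([  262.44243988, -1034.03170282,   676.1403988 ]), 'attitude': array([-0.51233532,  0.84566242, -0.13424223,  0.0659288 ])} 0.991416015625
top {'fovy': 42.176735467845766, 'cx': 326.7056226939549, 'cy': 239.4467113369085, 'eye': array([ 505.85499409,   11.33866478, 1435.19522955]), 'attitude': array([ 0.02882628, -0.70226381,  0.71121065, -0.01319093])} 0.9960481770833334
wrist {'fovy': 58.616883444371396, 'cx': 321.4108431029041, 'cy': 236.88498505981877, 'mount': array([[ 9.99999706e-01,  7.65733213e-04,  3.54830623e-05,
        -5.84121053e-01],
       [ 1.99715763e-04, -3.04947820e-01,  9.52369039e-01,
        -1.21956581e+02],
       [ 7.40081087e-04, -9.52368752e-01, -3.04947884e-01,
         7.90738728e+01],
       [ 0.00000000e+00,  0.00000000e+00,  0.00000000e+00,
         1.00000000e+00]])} 0.9961555989583334
```

View pics/a_top.png

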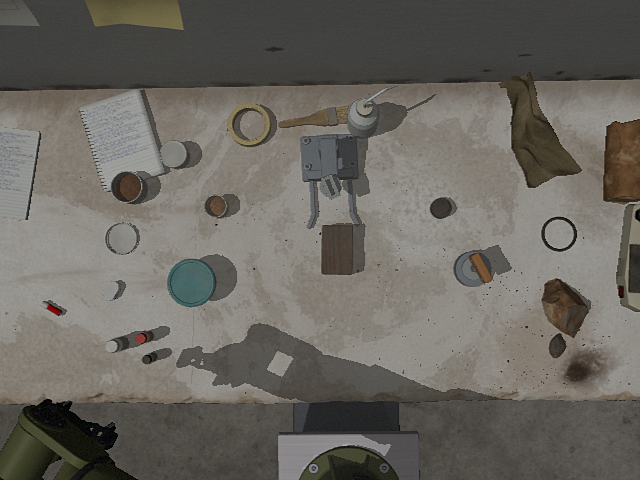

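View pics/a_side.png

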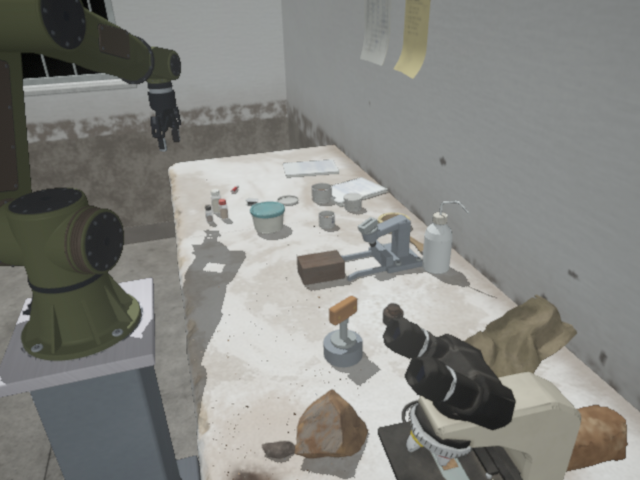

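View pics/a_wrist.png

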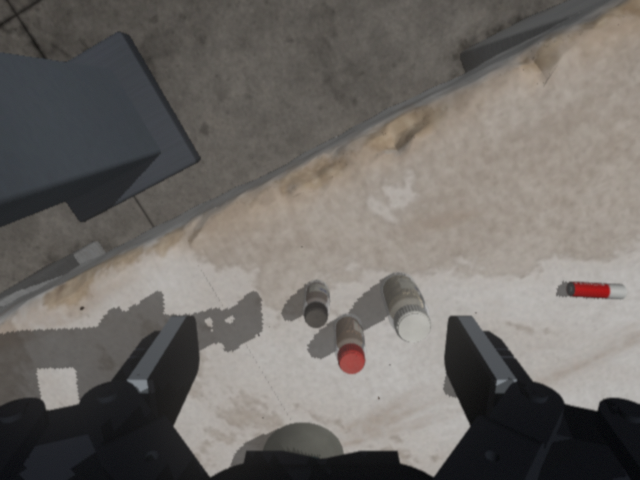

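```bash
cat > h.py <<'E'
import numpy as np,cv2
from scipy.spatial.transform import Rotation as R
def q2R(q): return R.from_quat([q[1],q[2],q[3],q[0]]).as_matrix()
def R2q(M): x,y,z,w=R.from_matrix(M).as_quat(); return [w,x,y,z]
def pose(c,st=None):
    if "mount" in c:
        T=q2R(st["tool_rot"]); m=np.array(c["mount"])
        return T@m[:3,:3], T@m[:3,3]+st["ee_pos"]
    return q2R(c["attitude"]),np.array(c["eye"])
def K(c):
    f=240/np.tan(np.radians(float(c["fovy"]))/2); return f,float(c["cx"]),float(c["cy"])
def ray(c,P,uv):
    f,cx,cy=K(c);uv=np.atleast_2d(np.asarray(uv,float))
    d=np.c_[(uv[:,0]-cx)/f,(uv[:,1]-cy)/f,np.ones(len(uv))]
    return P[1],d@P[0].T
def plane(c,P,uv,z):
    o,d=ray(c,P,uv); return o+d*((z-o[2])/d[:,2])[:,None]
def dep(c,P):
    f,cx,cy=K(c);v,u=np.mgrid[0:480,0:640];D=np.asarray(c["depth"]).astype(float)
    return (np.stack([(u-cx)/f,(v-cy)/f,np.ones_like(D)],-1)*D[...,None])@P[0].T+P[1]
def proj(c,P,X):
    f,cx,cy=K(c);q=(np.atleast_2d(X)-P[1])@P[0];return np.c_[q[:,0]/q[:,2]*f+cx,q[:,1]/q[:,2]*f+cy]
def tri(rays):
    A=np.zeros((3,3));b=np.zeros(3)
    for o,d in rays:
        d=d.ravel()/np.linalg.norm(d);M=np.eye(3)-np.outer(d,d);A+=M;b+=M@o
    X=np.linalg.solve(A,b)
    return X,[float(np.linalg.norm(np.cross(X-o,d.ravel()/np.linalg.norm(d)))) for o,d in rays]
def downR(yaw,tilt=None):
    # jaws axis x horizontal at angle yaw (world), tool y down
    x=np.array([np.cos(yaw),np.sin(yaw),0]);y=np.array([0,0,-1.]);z=np.cross(x,y)
    return np.c_[x,y,z]
E
python3 - <<'E'
from h import *
c=dict(np.load('a_top.npz'));P=pose(c)
im=c["image"]
cv2.imwrite('pics/b1.png',cv2.resize(im[120:290,280:400],None,fx=4,fy=4,interpolation=cv2.INTER_CUBIC)[:600])
cv2.imwrite('pics/b2.png',cv2.resize(im[235:300,440:520],None,fx=8,fy=8,interpolation=cv2.INTER_CUBIC))
X=dep(c,P)
for n,uv in dict(blk=(343,249),bench=(400,300),drv=(480,265),ring=(465,280),head=(331,186),col=(330,165),tub=(190,282),wt=(441,208),tin=(216,206)).items():
    print(n,X[uv[1],uv[0]].round(1))
s=dict(np.load('a_side.npz'));P=pose(s);cv2.imwrite('pics/b3.png',cv2.resize(s["image"][200:380,280:460],None,fx=3,fy=3,interpolation=cv2.INTER_CUBIC))
from rig import bot
print(bot.tip_reach)
E
```

```text
blk [566.7   5.5  50.6]
bench [ 450.5 -123.1    7. ]
drv [ 526.1 -279.9  127.3]
ring [ 494.5 -265.8   36.6]
head [699.5  29.6 110.6]
col [745.2  31.2 108.9]
tub [497.5 344.2  65.1]
wt [ 656.  -215.1   43.3]
tin [669.6 293.7  28.3]
19.0
```

View pics/b1.png

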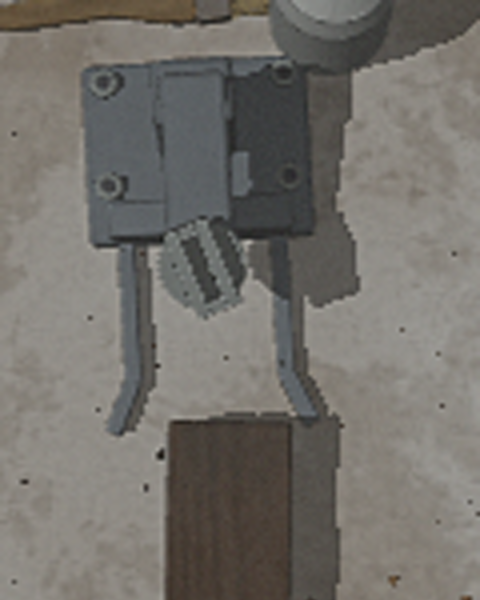

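View pics/b2.png

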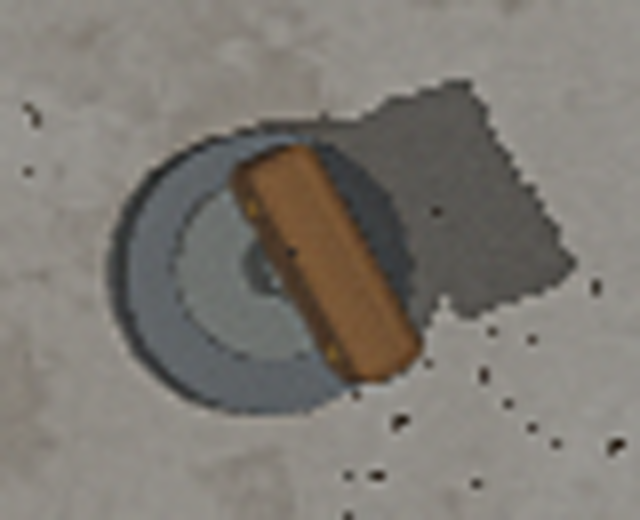

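View pics/b3.png

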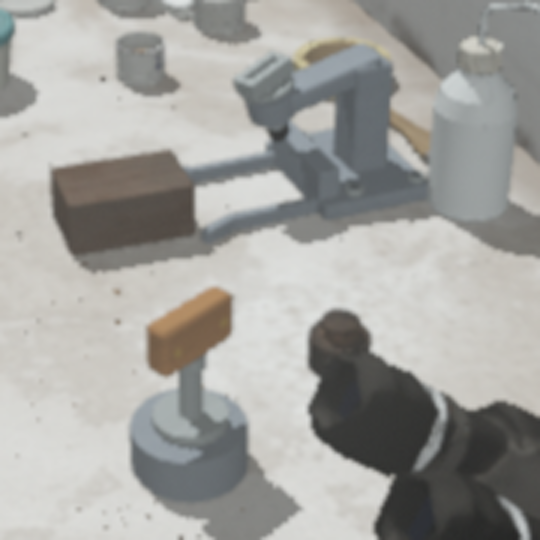

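```bash
cat > snap.py <<'E'
from h import *
from rig import bot
def snap(name):
    st=bot.read_state();c=bot.read_camera("wrist");cv2.imwrite(f"pics/{name}.png",c["image"])
    np.savez(f"{name}.npz",ee_pos=st["ee_pos"],tool_rot=st["tool_rot"],**c);return c,st
def load(name):
    c=dict(np.load(name+".npz"));return c,pose(c,c)
E
python3 - <<'E'
from snap import *
print(bot.read_state()["tool_rot"],q2R(bot.read_state()["tool_rot"]).round(2))
for name,p in [("w1",(590,0,300)),("w2",(560,80,260))]:
    yaw=-np.pi/2
    bot.move_to(p,R2q(downR(yaw)));s=bot.read_state();print(s["clock"],s["ee_pos"],s["joint_positions"].round(2));snap(name)
E
```

```text
[-0.60139087  0.60166364  0.37143453 -0.37197618] [[ 0.45 -0.   -0.89]
 [ 0.89 -0.    0.45]
 [-0.   -1.    0.  ]]
2.3083 [589.94884381   0.75925674 299.94465715] [-0.06  0.36  1.33  0.    1.45  1.51]
2.825 [559.72129984  81.07529533 259.98171716] [ 0.08  0.33  1.46 -0.    1.35  1.65]
```

Run:
```python
from snap import *
for name,p in [("w3",(590,20,300)),("w4",(520,80,260))]:
    yaw=np.pi/2
    bot.move_to(p,R2q(downR(yaw)));s=bot.read_state();print(s["clock"],s["ee_pos"],s["joint_positions"].round(2));snap(name)
a=np.hstack([cv2.imread(f"pics/{n}.png") for n in("w1","w2")]);b=np.hstack([cv2.imread(f"pics/{n}.png") for n in("w3","w4")])
cv2.imwrite("pics/c.png",cv2.resize(np.vstack([a,b]),(800,600)))
```

```text
5.6083 [590.00846922  19.96232859 300.00848969] [-0.03  0.36  1.33 -0.    1.45 -1.6 ]
6.1417 [519.94469339  80.34372428 260.45862073] [ 0.08  0.24  1.58 -0.    1.33 -1.49]
```

View pics/c.png

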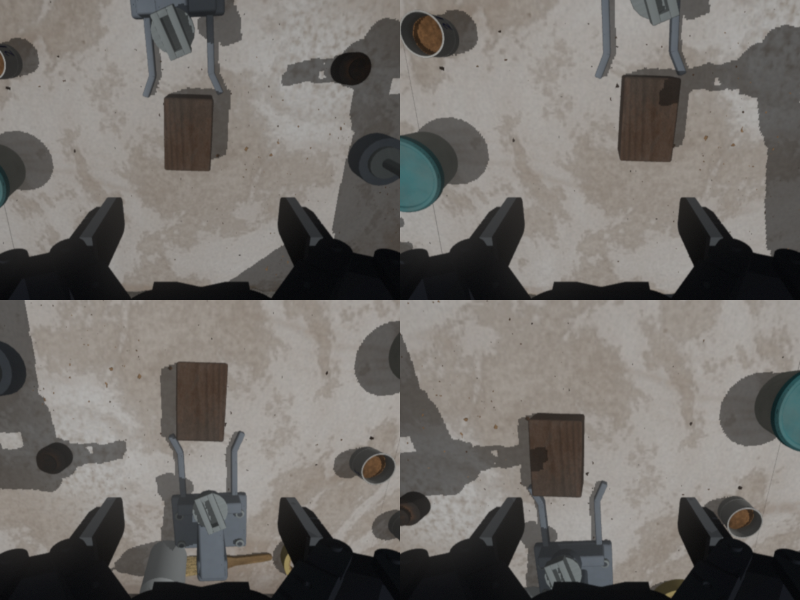

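View pics/w3.png

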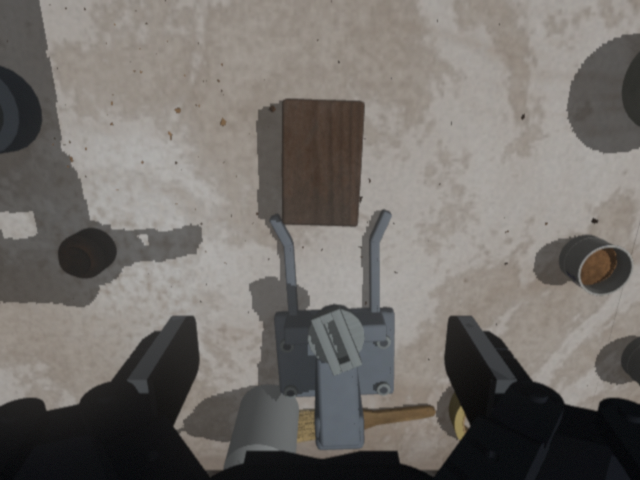

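View pics/w4.png

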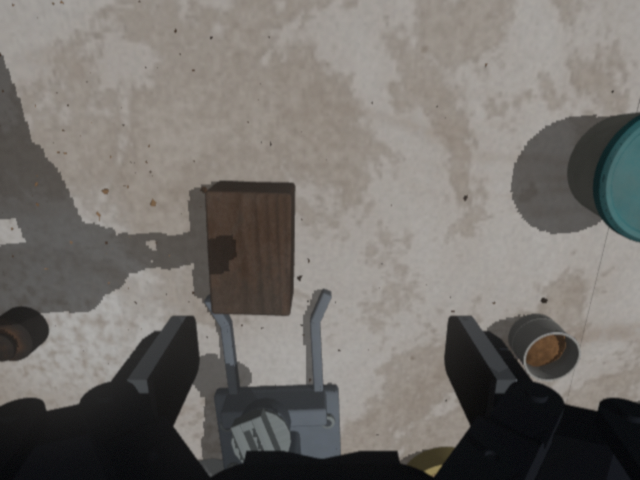

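Run:
```python
from snap import *
im=cv2.imread("pics/w3.png")
cv2.imwrite("pics/d1.png",cv2.resize(im[200:400,255:405],None,fx=3,fy=3,interpolation=cv2.INTER_CUBIC)[:600])
cv2.imwrite("pics/d2.png",cv2.resize(im[305:380,295:375],None,fx=8,fy=8,interpolation=cv2.INTER_CUBIC))
im=cv2.imread("pics/w1.png")
cv2.imwrite("pics/d3.png",cv2.resize(im[0:100,235:325],None,fx=6,fy=6,interpolation=cv2.INTER_CUBIC))
# block mask
for n in("w3","w4","w1"):
    c,P=load(n);hsv=cv2.cvtColor(c["image"],cv2.COLOR_BGR2HSV)
    b=c["image"].astype(int);m=((b[...,2]-b[...,0]>18)&(b[...,2]<140)&(b.sum(-1)<270)).astype(np.uint8)
    m=cv2.morphologyEx(m,cv2.MORPH_OPEN,np.ones((3,3)));m=cv2.morphologyEx(m,cv2.MORPH_CLOSE,np.ones((9,9)))
    cs,_=cv2.findContours(m,0,2);cs=sorted(cs,key=cv2.contourArea)[-3:]
    for k in cs:
        r=cv2.minAreaRect(k);bx=cv2.boxPoints(r);W=plane(c,P,bx,50)
        print(n,r[0],cv2.contourArea(k),bx.round().tolist(),W.round(1)[:,:2].tolist(),W.mean(0).round(1),np.linalg.norm(np.diff(W,axis=0),axis=1).round(1))
```

```text
w3 (398.83111572265625, 416.34661865234375) 858.5 [[363.0, 410.0], [434.0, 405.0], [435.0, 423.0], [364.0, 428.0]] [[820.8, 63.2], [813.8, 137.2], [836.8, 140.6], [844.0, 65.4]] [828.8 101.6  50. ] [74.4 23.2 75.5]
w3 (598.2000122070312, 266.4000244140625) 885.0 [[573.0, 264.0], [611.0, 244.0], [624.0, 269.0], [585.0, 288.0]] [[656.0, 254.3], [637.1, 286.2], [661.6, 302.9], [681.2, 270.6]] [659.  278.5  50. ] [37.1 29.7 37.8]
w3 (321.20697021484375, 160.8603515625) 6769.5 [[279.0, 219.0], [285.0, 98.0], [363.0, 102.0], [357.0, 223.0]] [[613.3, -18.4], [509.5, -10.3], [512.6, 54.8], [617.0, 52.5]] [563.1  19.7  50. ] [104.1  65.1 104.4]
w4 (432.3219299316406, 457.6918029785156) 549.0 [[408.0, 457.0], [450.0, 442.0], [456.0, 458.0], [415.0, 474.0]] [[773.4, 165.8], [754.5, 204.7], [774.8, 212.7], [794.4, 173.4]] [774.3 189.1  50. ] [43.2 21.9 43.9]
w4 (545.4482421875, 350.1206970214844) 839.5 [[520.0, 347.0], [562.0, 330.0], [571.0, 354.0], [529.0, 370.0]] [[649.6, 257.1], [632.8, 291.3], [656.7, 303.9], [674.2, 269.2]] [653.3 280.4  50. ] [38.1 27.  38.9]
w4 (249.0, 240.0) 5715.0 [[208.0, 192.0], [290.0, 192.0], [290.0, 288.0], [208.0, 288.0]] [[510.2, -9.3], [510.1, 55.5], [592.9, 53.7], [593.0, -15.9]] [551.6  21.   50. ] [64.8 82.8 69.6]
w1 (267.0, 171.0) 36.0 [[266.0, 162.0], [268.0, 162.0], [268.0, 180.0], [266.0, 180.0]] [[615.4, 48.6], [615.5, 46.9], [599.8, 47.5], [599.8, 49.2]] [607.6  48.1  50. ] [ 1.7 15.7  1.8]
w1 (2.5, 103.0) 120.0 [[-0.0, 87.0], [5.0, 87.0], [5.0, 119.0], [0.0, 119.0]] [[676.2, 264.9], [676.2, 260.7], [650.8, 266.4], [650.8, 270.6]] [663.5 265.7  50. ] [ 4.1 26.   4.2]
w1 (300.5, 230.0) 5007.0 [[264.0, 189.0], [337.0, 189.0], [337.0, 271.0], [264.0, 271.0]] [[591.8, 51.3], [591.9, -13.1], [513.9, -14.2], [513.7, 54.3]] [552.8  19.6  50. ] [64.4 78.  68.5]
```

View pics/d1.png

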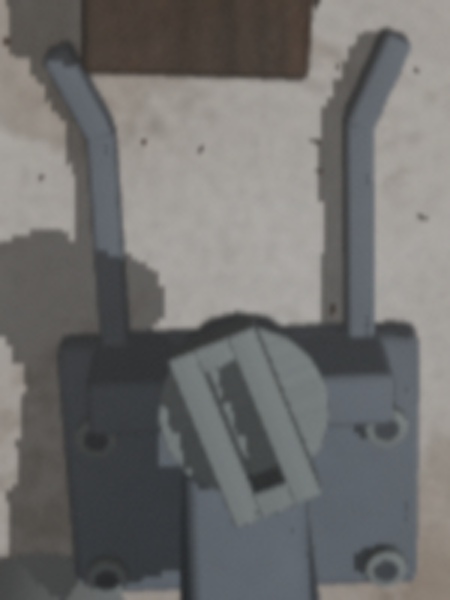

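View pics/d2.png

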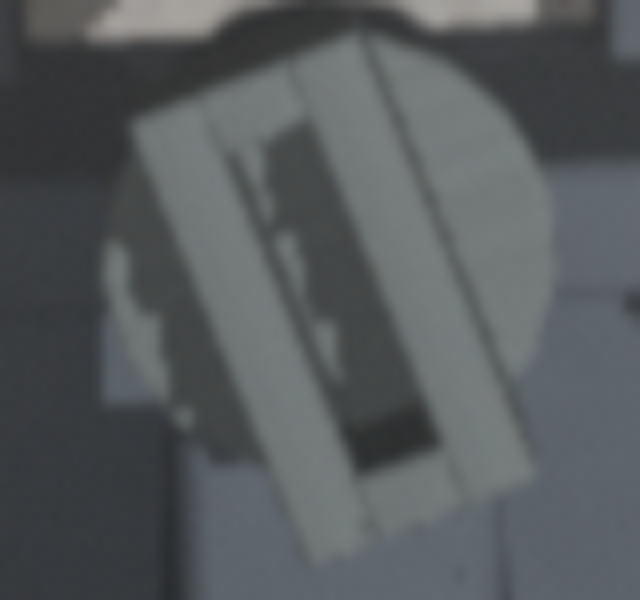

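View pics/d3.png

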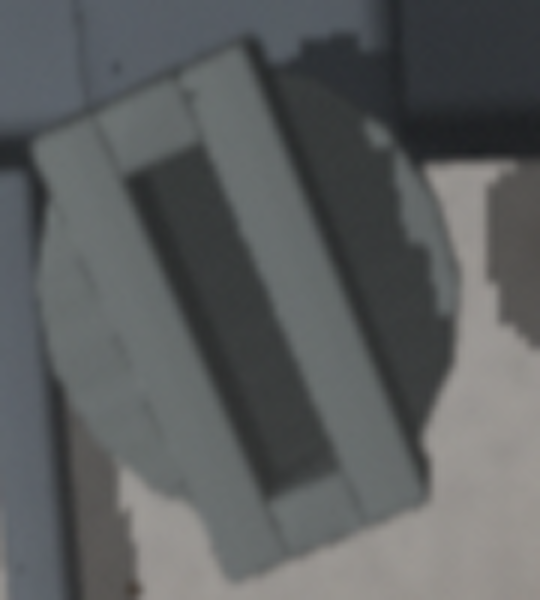

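```bash
cat > meas.py <<'E'
from snap import *
def un(p,off,s): return (np.array(p,float)+.5)/s-.5+np.array(off)
c3,P3=load("w3");c1,P1=load("w1");c4,P4=load("w4")
a=un([(133,122),(360,28),(537,468),(315,562)],(295,305),8)
b=un([(428,492),(232,580),(35,148),(245,40)],(235,0),6)
X=[]
for u,v in zip(a,b):
    x,e=tri([ray(c3,P3,u),ray(c1,P1,v)]);X.append(x);print(x.round(1),np.round(e,1))
X=np.array(X);m=X.mean(0);print("mouth",m.round(1))
L=(X[2]+X[3]-X[0]-X[1])/2;W=(X[1]+X[2]-X[0]-X[3])/2
n=np.cross(L,W);n/=np.linalg.norm(n);n*=np.sign(n[2])
print("L",np.linalg.norm(L),L.round(1),"W",np.linalg.norm(W),"n",n.round(3),"tilt",np.degrees(np.arccos(n[2])),"dir",np.degrees(np.arctan2(n[1],n[0])))
r=plane(c3,P3,un([(117,135),(128,335),(345,125),(349,335)],(255,200),3),14);print("rails",r.round(1).tolist())
d=(r[1]-r[0]),(r[3]-r[2]);print([np.degrees(np.arctan2(q[1],q[0])) for q in d])
r=plane(c3,P3,un([(60,345),(78,585),(417,330),(412,580)],(255,200),3),14);print("plate",r.round(1).tolist())
k=plane(c3,P3,[(285,99),(364,101),(358,226),(282,224)],50);print("blk",k.round(1).tolist(),k.mean(0))
e=(k[3]+k[2]-k[0]-k[1])/2;print("blk yaw",np.degrees(np.arctan2(e[1],e[0])),np.linalg.norm(e))
E
python3 meas.py
python3 - <<'E'
from snap import *
ims=[]
im=cv2.imread("pics/w4.png")
cv2.imwrite("pics/e1.png",cv2.resize(im[170:410,190:350],None,fx=2.5,fy=2.5,interpolation=cv2.INTER_CUBIC))
im=cv2.imread("pics/w1.png")
cv2.imwrite("pics/e2.png",cv2.resize(im[0:290,210:370],None,fx=2,fy=2,interpolation=cv2.INTER_CUBIC))
E
```

```text
[678.6  11.5 115.7] [0.2 0.2]
[669.2  34.1 113.7] [0.3 0.3]
[712.   52.  125.7] [0.3 0.3]
[721.8  29.6 127.4] [0.4 0.4]
mouth [695.4  31.8 120.6]
L 48.126204212178074 [43.  18.  11.9] W 24.530212624947193 n [-0.255 -0.029  0.967] tilt 14.843403685429031 dir -173.499398070281
rails [[649.6, -8.0, 14.0], [724.4, -5.6, 14.0], [646.1, 68.4, 14.0], [724.3, 72.6, 14.0]]
[np.float64(1.8627422405741454), np.float64(3.0194115298254216)]
plate [[728.3, -29.8, 14.0], [829.6, -26.3, 14.0], [722.4, 96.5, 14.0], [827.4, 100.1, 14.0]]
blk [[510.0, -10.3, 50.0], [511.5, 55.2, 50.0], [619.5, 53.1, 50.0], [617.6, -15.7, 50.0]] [564.66629423  20.56485075  50.        ]
blk yaw -2.0230697952768852 107.865102254582
```

View pics/e2.png

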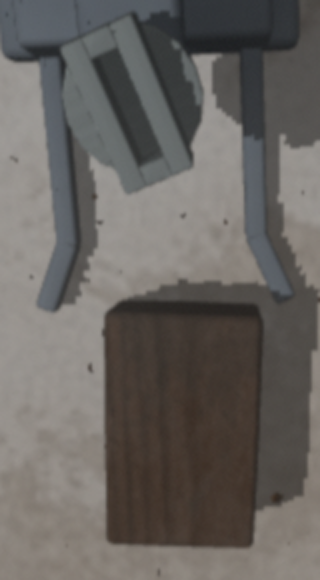

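Run:
```python
from snap import *
th=np.radians(2.5);u=np.array([np.cos(th),np.sin(th),0]);H=np.array([673.5,31.1,0])
q=R2q(downR(np.pi/2+th))
p=H-200*u
bot.move_to(p+[0,0,110],q);bot.move_gripper(40)
bot.servo_line(p+[0,0,42],speed=150)
print(bot.servo_line(H-90*u+[0,0,42],speed=60,until_force=25),bot.read_state()["ee_pos"],bot.read_state()["ft_force"])
print(bot.servo_line(H-48*u+[0,0,42],speed=40,until_force=22))
s=bot.read_state();print(s["clock"],s["ee_pos"],s["ft_force"],((s["ee_pos"]-H)@u))
c=bot.read_camera("side");cv2.imwrite("pics/f1.png",cv2.resize(c["image"][180:330,270:470],(800,600),interpolation=cv2.INTER_CUBIC))
```

```text
False [583.58602879  27.18347497  42.07868107] [ 0.2058304   0.53366986 -0.28140961]
True
10.6583 [607.39399925  28.33646491  41.38146343] [ 0.09953331 -0.62051454  0.90944352] -66.16362618890923
```

View pics/f1.png

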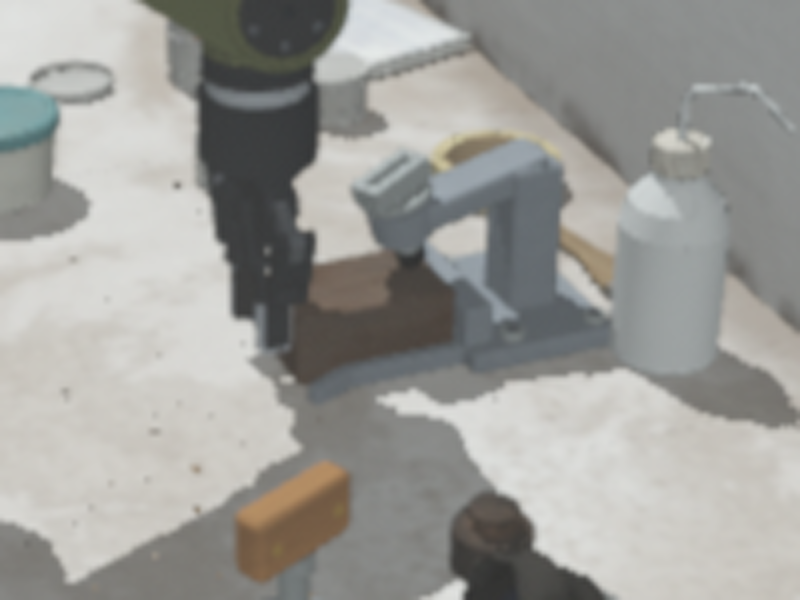

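Run:
```python
from snap import *
th=np.radians(2.5);u=np.array([np.cos(th),np.sin(th),0]);H=np.array([673.5,31.1,0])
print(bot.servo_line(H-60*u+[0,0,42],speed=20,until_force=15))
s=bot.read_state();print(s["clock"],((s["ee_pos"]-H)@u),s["ft_force"])
bot.servo_line(H-95*u+[0,0,42],speed=150)
bot.servo_line(H-170*u+[0,0,250],speed=250)
bot.move_to(H-130*u+[0,30,260],R2q(downR(np.pi/2+th)));bot.dwell(.2);snap("g0")
bot.move_gripper(85)
q=R2q(downR(np.radians(119.3)))
for n,p in [("g1",(520,-300,300)),("g2",(520,-190,300))]:
    bot.move_to(p,q);bot.dwell(.25);snap(n)
print(bot.read_state()["clock"])
a=np.hstack([cv2.imread(f"pics/{n}.png") for n in("g1","g2")])
cv2.imwrite("pics/g.png",cv2.resize(a,(800,300)))
```

```text
True
10.925 -66.18853426478054 [ 0.01456807 -0.20285002  0.58574263]Traceback (most recent call last):
  File "<stdin>", line 11, in <module>
rig.MotionError: the arm cannot take that pose within its joint ranges
```

View pics/g0.png

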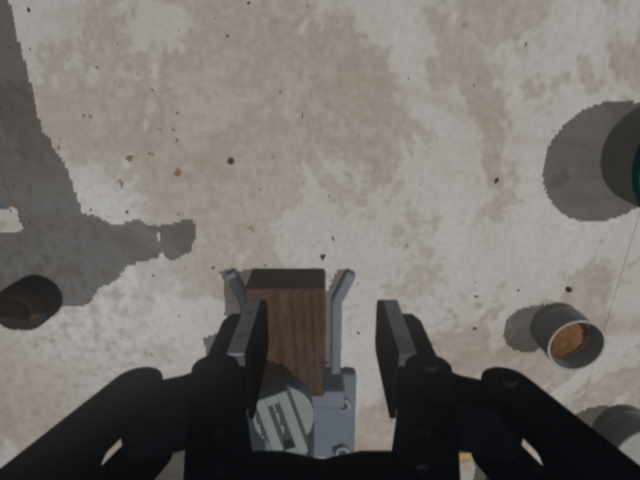

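Run:
```python
from snap import *
bot.move_gripper(85)
q=R2q(downR(np.radians(-60.7)))
for n,p in [("g1",(500,-290,300)),("g2",(430,-290,300))]:
    bot.move_to(p,q);bot.dwell(.25);snap(n)
print(bot.read_state()["clock"])
a=np.hstack([cv2.imread(f"pics/{n}.png") for n in("g1","g2")])
cv2.imwrite("pics/g.png",cv2.resize(a,(800,300)))
```

```text
16.375
```

View pics/g.png

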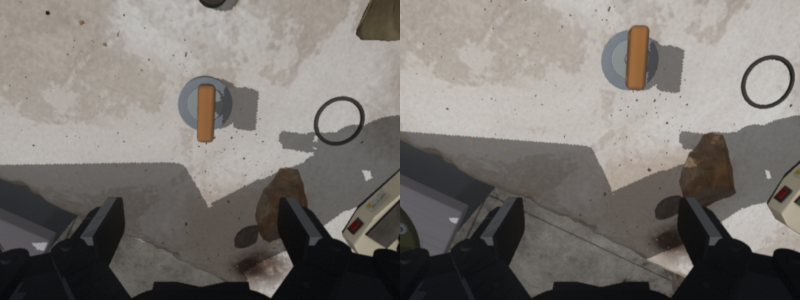

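```bash
cat > drv.py <<'E'
from snap import *
def grip(c):
    hsv=cv2.cvtColor(c["image"],cv2.COLOR_BGR2HSV)
    m=cv2.inRange(hsv,(5,110,60),(22,255,255));m[300:]=0
    m=cv2.morphologyEx(m,cv2.MORPH_OPEN,np.ones((3,3)))
    k=max(cv2.findContours(m,0,2)[0],key=cv2.contourArea);return k
if __name__=="__main__":
    for n in("g1","g2"):
        c,P=load(n);k=grip(c);r=cv2.minAreaRect(k);print(n,r,cv2.contourArea(k))
        x,y=map(int,r[0]);x0=x-45;y0=y-50
        cv2.imwrite(f"pics/h_{n}.png",cv2.resize(c["image"][max(y0,0):max(y0,0)+110,x0:x0+100],None,fx=5,fy=5,interpolation=cv2.INTER_CUBIC));print(x0,y0)
        W=plane(c,P,cv2.boxPoints(r),126);print(W.round(1).tolist())
E
python3 drv.py
```

```text
g1 ((329.0439147949219, 181.43711853027344), (25.632495880126953, 89.23513793945312), 1.2188752889633179) 2117.0
284 131
[[489.6, -290.1, 126.0], [545.1, -260.6, 126.0], [553.3, -275.9, 126.0], [498.3, -306.4, 126.0]]
g2 ((378.6401062011719, 91.75875854492188), (31.56341552734375, 101.3647232055664), 3.5763344764709473) 2901.0
333 41
[[486.9, -287.5, 126.0], [542.7, -258.7, 126.0], [551.5, -276.6, 126.0], [496.3, -306.8, 126.0]]
```

View pics/h_g1.png

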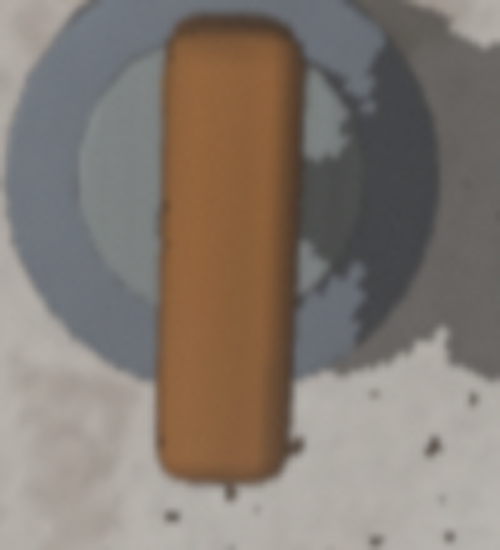

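View pics/h_g2.png

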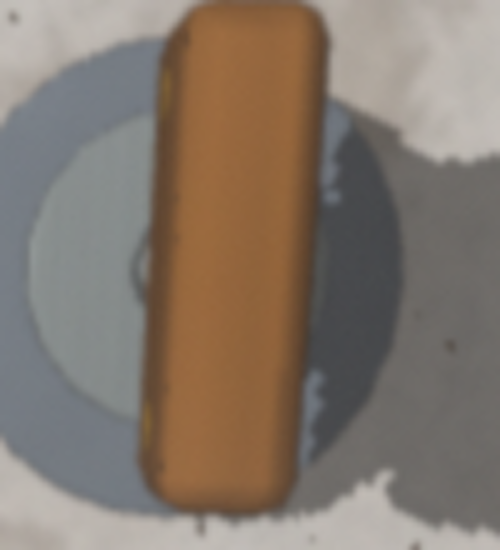

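Run:
```python
from snap import *
from drv import grip
off={"g1":(284,131),"g2":(333,41)}
# collar outline points (5x crops)
pts={"g1":[(78,175),(88,125),(118,80),(150,52),(85,215),(110,262),(145,295),(362,190),(355,120),(335,85)],
     "g2":[(28,270),(40,205),(70,155),(110,122),(147,110),(40,325),(70,375),(105,405),(138,418)]}
ringp={"g1":[(5,185),(12,130),(35,75),(15,240),(45,300),(90,350),(145,378),(330,370),(395,310),(430,240),(438,170)],
       "g2":[(5,120),(50,75),(100,48),(150,37),(15,440),(60,480),(120,508),(402,270),(395,330),(370,390),(340,440),(390,200),(370,140)]}
def circ(W):
    A=np.c_[2*W[:,:2],np.ones(len(W))];s=np.linalg.lstsq(A,(W[:,:2]**2).sum(1),rcond=None)[0]
    r=np.sqrt(s[2]+s[0]**2+s[1]**2);return s[:2].round(1),round(r,1),np.abs(np.linalg.norm(W[:,:2]-s[:2],axis=1)-r).max().round(1)
for z in (36,42,48):
  for n in off:
    c,P=load(n);f=lambda a:(np.array(a,float)+.5)/5-.5+np.array(off[n])
    print(z,n,"collar",circ(plane(c,P,f(pts[n]),z)),"ring",circ(plane(c,P,f(ringp[n]),z-8)), "cam",P[1].round(0))
# top camera: collar/ring circle and depth
for n in off:
    c,P=load(n);X=dep(c,P);k=grip(c);m=np.zeros((480,640),np.uint8);cv2.drawContours(m,[k],-1,1,-1);m=cv2.erode(m,np.ones((9,9)))
    print("depth grip",np.median(X[m>0],0).round(1), "bench",[X[y,x].round(1).tolist() for x,y in((150,100),(200,250),(420,100))], )
c,P=load("g1");X=dep(c,P);print("ring/collar depth",X[165,290].round(1),X[165,308].round(1))
# two-view: corners of paddle top (5x crop)
a={"g1":[(176,22),(297,30),(283,478),(160,470)],"g2":[(185,5),(325,10),(292,508),(150,500)]}
c1,P1=load("g1");c2,P2=load("g2")
for u,v in zip(a["g1"],a["g2"]):
    x,e=tri([ray(c1,P1,(np.array(u)+.5)/5-.5+off["g1"]),ray(c2,P2,(np.array(v)+.5)/5-.5+off["g2"])]);print(x.round(1),np.round(e,1))
```

```text
36 g1 collar (array([ 520.4, -284.5]), np.float64(25.6), np.float64(0.3)) ring (array([ 518.2, -286.2]), np.float64(39.8), np.float64(0.6)) cam [ 568. -252.  422.]
36 g2 collar (array([ 521.4, -284.4]), np.float64(25.9), np.float64(0.3)) ring (array([ 519.6, -285.7]), np.float64(39.7), np.float64(0.9)) cam [ 498. -252.  422.]
42 g1 collar (array([ 521.1, -284. ]), np.float64(25.2), np.float64(0.3)) ring (array([ 519. , -285.6]), np.float64(39.2), np.float64(0.6)) cam [ 568. -252.  422.]
42 g2 collar (array([ 521.1, -283.9]), np.float64(25.5), np.float64(0.3)) ring (array([ 519.3, -285.2]), np.float64(39.1), np.float64(0.9)) cam [ 498. -252.  422.]
48 g1 collar (array([ 521.9, -283.5]), np.float64(24.8), np.float64(0.3)) ring (array([ 519.7, -285.1]), np.float64(38.6), np.float64(0.6)) cam [ 568. -252.  422.]
48 g2 collar (array([ 520.7, -283.4]), np.float64(25.1), np.float64(0.3)) ring (array([ 518.9, -284.7]), np.float64(38.5), np.float64(0.9)) cam [ 498. -252.  422.]
depth grip [ 523.3 -282.4  124.2] bench [[487.5, -110.9, -0.9], [372.9, -214.0, -2.4], [612.4, -332.5, -1.1]]
depth grip [ 521.1 -282.   124.1] bench [[418.0, -111.1, -0.9], [303.6, -214.2, -1.9], [542.9, -332.9, -2.6]]
ring/collar depth [ 503.8 -254.3   32.4] [ 513.1 -268.2   41. ]
[ 545.4 -261.6  110.7] [0. 0.]
[ 553.1 -277.2  115.8] [0.5 0.5]
[ 496.8 -307.1  120.5] [0.1 0.1]
[ 488.  -290.6  116.6] [0.5 0.5]
```

Run:
```python
import io,contextlib
with contextlib.redirect_stdout(io.StringIO()):
    from meas import *
cam=lambda P:P[1].round(1)
for z in(120.6,124,126,128):
    print(z,"w3",np.mean([plane(c3,P3,u,z+d)[0] for u,d in zip(a,X[:,2]-m[2])],0).round(1),"w1",np.mean([plane(c1,P1,u,z+d)[0] for u,d in zip(b,X[:,2]-m[2])],0).round(1))
# rail/flare points at z=14 in w1 (e2: 2x off 210,0): flare end outer tips, bends
e2=[(72,243),(248,237),(52,310),(280,297)] # bend inner L(+y),R(-y)  ; tips
d1=[(352,125),(113,135),(395,35),(55,48)]
print(plane(c1,P1,un(e2,(210,0),2),14).round(1).tolist());print(plane(c3,P3,un(d1,(255,200),3),14).round(1).tolist())
# block
print(plane(c1,P1,un([(107,543),(252,547),(260,318),(107,312)],(210,0),2),50).round(1).tolist(),"w1 near+y,near-y,far-y,far+y")
for n,c,P in(("w1",c1,P1),("w3",c3,P3)):
    D=dep(c,P);print(n,"bench z",[D[y,x].round(1).tolist() for x,y in((150,250),(400,250),(450,150))])
D=dep(c3,P3);print(D[335,322],D[345,348]); D=dep(c1,P1);print(D[40,249],D[40,282],D[200,300])
D=dep(c3,P3);print(D[150,320])
```

```text
120.6 w3 [695.5  32.1 120.6] w1 [695.4  31.5 120.6]
124 w3 [693.4  32.  124. ] w1 [695.   31.2 124. ]
126 w3 [692.2  31.9 126. ] w1 [694.9  31.  126. ]
128 w3 [690.9  31.8 128. ] w1 [694.7  30.7 128. ]
[[647.7, 70.6, 14.0], [650.6, -10.6, 14.0], [617.2, 81.6, 14.0], [623.5, -25.9, 14.0]]
[[646.1, 70.8, 14.0], [649.6, -9.4, 14.0], [615.0, 83.8, 14.0], [619.4, -27.8, 14.0]]
[[513.5, 55.0, 50.0], [511.6, -13.0, 50.0], [618.4, -15.1, 50.0], [620.8, 50.8, 50.0]] w1 near+y,near-y,far-y,far+y
w1 bench z [[516.0, 180.6, -1.3], [516.3, -82.3, -2.3], [620.2, -125.3, -3.1]]
w3 bench z [[661.1, -160.4, -2.2], [661.1, 102.7, -2.4], [557.4, 145.8, -2.5]]
[689.31342727  20.38201509 121.0123225 ] [696.36219533  41.06333966 124.3227932 ]
[703.02650486  46.90745527 124.81842018] [703.06950454  25.92318487 124.86594855] [581.64003402  19.71823901  48.8199169 ]
[551.9267448   18.67731945  47.13558311]
```

Run:
```python
from snap import *
def circ(W):
    A=np.c_[2*W[:,:2],np.ones(len(W))];s=np.linalg.lstsq(A,(W[:,:2]**2).sum(1),rcond=None)[0]
    r=np.sqrt(s[2]+s[0]**2+s[1]**2);return s[:2],r,np.abs(np.linalg.norm(W[:,:2]-s[:2],axis=1)-r)
for n in("g1","g2"):
    c,P=load(n);X=dep(c,P)
    near=np.hypot(X[...,0]-520,X[...,1]+285)<50
    for nm,lo,hi,z in(("ring",30,35.5,32),("collar",38,44,40)):
        m=(near&(X[...,2]>lo)&(X[...,2]<hi)).astype(np.uint8)
        k=max(cv2.findContours(m,0,1)[0],key=cv2.contourArea)
        h=cv2.convexHull(np.argwhere(m>0)[:,::-1].astype(np.int32).reshape(-1,1,2)).reshape(-1,2)
        W=plane(c,P,h,z)
        for _ in range(6):
            s,r,e=circ(W);W=W[e<max(1.0,np.percentile(e,90))] if len(W)>10 else W
        print(n,nm,s.round(1),r.round(1),len(W),e.max().round(2))
```

```text
g1 ring [ 519.2 -285.2] 39.5 41 0.28
g1 collar [ 520.8 -284.1] 25.5 24 0.4
g2 ring [ 518.9 -285.2] 39.4 40 0.32
g2 collar [ 520.5 -283.9] 25.5 21 0.52
```

Run:
```python
from snap import *
q=R2q(downR(np.radians(-61.7)));p=np.array([519.9,-284.4,0])
bot.move_to(p+[0,0,200],q)
bot.servo_line(p+[0,0,110],speed=120)
bot.move_gripper(5,grip_force=80)
s=bot.read_state();print(s["clock"],s["ee_pos"],s["grip_width"],s["ft_force"],s["moment"])
bot.servo_line(p+[0,0,190],speed=120)
s=bot.read_state();print(s["clock"],s["ee_pos"],s["grip_width"],s["ft_force"],s["moment"])
for n in("side","top"):
    c=bot.read_camera(n);np.savez(f"i_{n}.npz",**c);cv2.imwrite(f"pics/i_{n}.png",c["image"])
im=bot.read_camera("side")["image"];cv2.imwrite("pics/i.png",cv2.resize(im[180:400,240:460],None,fx=2.7,fy=2.7,interpolation=cv2.INTER_CUBIC))
```

```text
18.4917 [ 520.0326487  -284.48166758  110.25517098] 19.310995525644366 [-0.23748166 -1.37144992  2.6596244 ] [0.0156962  0.07710145 0.00746665]
19.3083 [ 519.58831529 -284.19212483  189.06615019] 19.246087642850142 [-0.69309635  0.71203506 -2.86318394] [-0.00084415 -0.01266477 -0.02788047]
```

View pics/i.png

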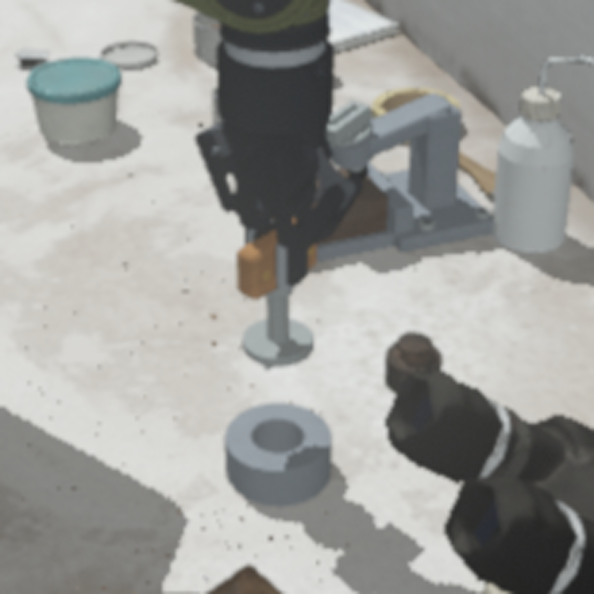

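```bash
cat > slot.py <<'E'
from snap import *
M=np.array([694.2,31.6,126.0]);th=np.radians(2.5);t=np.radians(15)
n=np.array([-np.sin(t)*np.cos(th),-np.sin(t)*np.sin(th),np.cos(t)])
L=np.array([43,18,11.9]);L=L-n*(L@n);L/=np.linalg.norm(L)
def att(a=0.):  # a = clockwise turn
    l=R.from_rotvec(-a*n).apply(L); y=-n; x=np.cross(n,l)
    return np.c_[x,y,np.cross(x,y)]
SEAT=110.25-34  # TCP above driver_seat
E
python3 - <<'E'
from slot import *
print(n,L,att().round(2).tolist())
for a in(0,.8,1.5): 
    j=bot.ik(M+n*(SEAT-4*a),R2q(att(a)));print(None if j is None else np.round(j,3))
bot.move_to([500,-150,260],R2q(downR(np.radians(-10))))
try: bot.move_to([540,0,290],R2q(downR(np.radians(60))))
except bot.MotionError as e: print(e)
bot.move_to(M+n*(SEAT+50),R2q(att()))
bot.dwell(.2)
s=bot.read_state();print(s["clock"],s["ee_pos"],s["ft_force"],s["joint_positions"].round(2))
for nn in("side","top"):
    c=bot.read_camera(nn);np.savez(f"k_{nn}.npz",**c);im=c["image"]
    cv2.imwrite(f"pics/k_{nn}.png",cv2.resize(im[170:320,300:460] if nn=="side" else im[110:260,260:420],None,fx=3.7,fy=3.7,interpolation=cv2.INTER_CUBIC))
snap("k_w")
E
```

```text
[-0.25857271 -0.01128953  0.96592583] [0.8947116  0.37418246 0.24388244] [[-0.36, 0.26, -0.89], [0.93, 0.01, -0.37], [-0.09, -0.97, -0.24]]
[-0.014  0.497  1.386  0.018  0.997 -1.977]
[-0.014  0.502  1.386  0.018  0.992 -1.177]
[-0.014  0.506  1.386  0.018  0.988 -0.477]
22.0917 [661.37299085  29.78607103 248.49385311] [-0.82585053  0.07326201 -2.51860231] [-0.02  0.43  1.37  0.02  1.08 -1.98]
```

View pics/k_side.png

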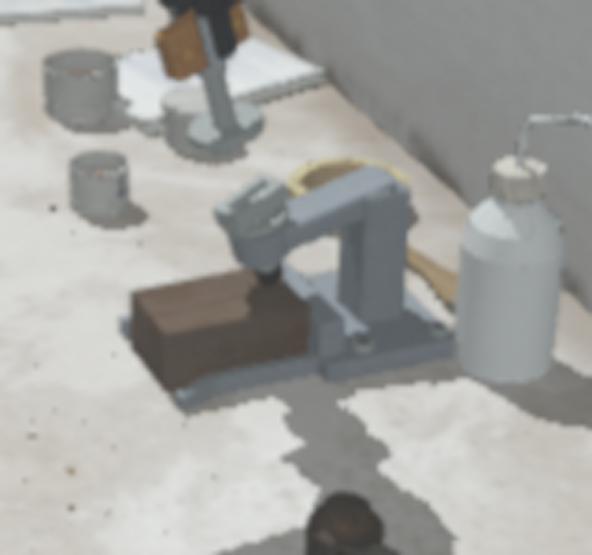

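View pics/k_w.png

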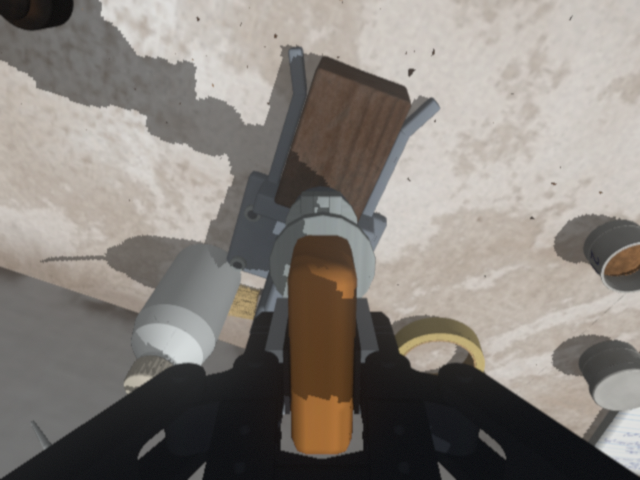

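Run:
```python
from slot import *
bot.servo_line(M+n*(SEAT+17),R2q(att()),speed=80)
bot.dwell(.15);s=bot.read_state();print(s["clock"],(s["ee_pos"]-M)@n-SEAT,s["ft_force"])
r=bot.servo_line(M+n*(SEAT-5),R2q(att()),speed=15,until_force=7)
s=bot.read_state();print(r,s["clock"],"above seat",(s["ee_pos"]-M)@n-SEAT,(s["ee_pos"]-M-n*((s["ee_pos"]-M)@n)).round(2),s["ft_force"],s["moment"])
for nn in("side","top"):
    c=bot.read_camera(nn);np.savez(f"l_{nn}.npz",**c);im=c["image"]
    cv2.imwrite(f"pics/l_{nn}.png",cv2.resize(im[170:320,300:460] if nn=="side" else im[110:260,260:420],None,fx=3.7,fy=3.7,interpolation=cv2.INTER_CUBIC))
snap("l_w")
```

```text
22.95 17.504662817311655 [ 0.62627529  0.02178272 -3.25484082]
True 24.1 above seat -1.7167577709481492 [0.26 0.07 0.07] [-1.2184074  -0.22524649  5.01311089] [-0.08010666  0.25140031 -0.01017475]
```

View pics/l_side.png

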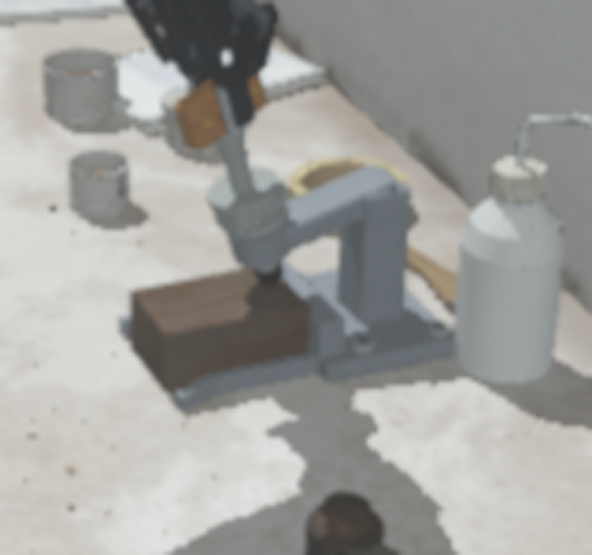

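View pics/l_w.png

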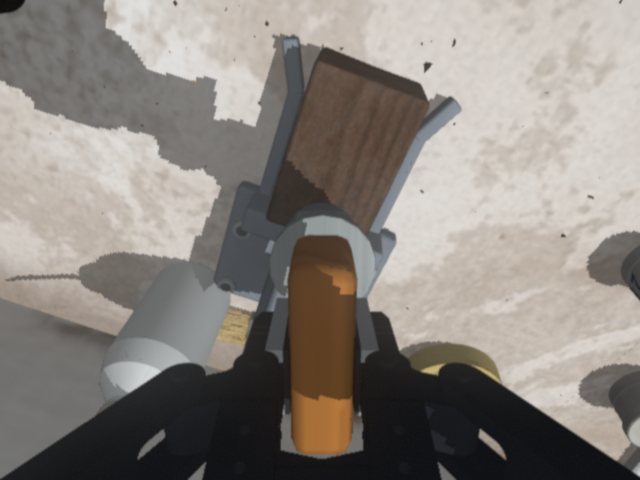

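Run:
```python
from slot import *
bot.dwell(.3)
s=bot.read_state();base=(s["ee_pos"]-M)@n;F0=-3.2;a=0;adj=0
m0=s["moment"]@n
print("start",s["clock"],s["joint_positions"].round(3),base-SEAT,s["ft_force"].round(1))
while a<1.3:
    a+=.1
    j=bot.ik(M+n*(base+adj-4*max(a-.05,0)),R2q(att(a)))
    bot.move_joints(j)
    s=bot.read_state();F=(s["ft_force"]-[0,0,F0])@n;mz=s["moment"]@n
    print(round(a,2),"t",round(s["clock"],2),"F",F.round(1),"mom",round(mz-m0,3),"h",round((s["ee_pos"]-M)@n-base+4*a,2),"lat",(s["ft_force"]-n*(s["ft_force"]@n)).round(1))
    if F>14: adj+=.3
    if F<3: adj-=.4
    if abs(mz-m0)>.6 or abs(F)>35: print("stop");break
```

```text
start 24.55 [-0.014  0.5    1.385  0.018  0.994 -1.977] -1.7189535892008792 [-2.  -0.6  6.1]
0.1 t 24.8 F 4.2 mom 0.006 h 0.49 lat [ 0.6 -2.8  0.1]
0.2 t 25.05 F 5.1 mom -0.021 h 0.49 lat [ 1.  -2.7  0.2]
0.3 t 25.3 F 6.1 mom -0.047 h 0.47 lat [ 1.5 -3.5  0.4]
0.4 t 25.55 F 7.7 mom -0.033 h 0.43 lat [ 0.5 -3.2  0.1]
0.5 t 25.8 F 7.6 mom -0.025 h 0.4 lat [ 1.7 -1.2  0.4]
0.6 t 26.05 F 9.0 mom -0.105 h 0.41 lat [ 2.2 -2.   0.6]
0.7 t 26.3 F 8.3 mom -0.095 h 0.38 lat [ 0.8 -0.9  0.2]
0.8 t 26.55 F 8.7 mom -0.015 h 0.41 lat [ 1.  -0.9  0.3]
0.9 t 26.8 F 8.4 mom -0.087 h 0.4 lat [ 1.9 -1.6  0.5]
1.0 t 27.05 F 9.3 mom -0.082 h 0.43 lat [ 1.4 -1.2  0.4]
1.1 t 27.3 F 9.0 mom -0.071 h 0.43 lat [ 0.7 -2.   0.2]
1.2 t 27.55 F 8.4 mom -0.078 h 0.46 lat [ 0.1 -0.4  0. ]
1.3 t 27.8 F 8.6 mom -0.023 h 0.47 lat [ 1.5 -1.7  0.4]
```

Run:
```python
from slot import *
base=SEAT-1.72;F0=-3.2;a=1.3;adj=0
while a<1.75:
    a+=.05
    j=bot.ik(M+n*(base+adj-4*(a-.05)),R2q(att(a)))
    bot.move_joints(j)
    s=bot.read_state();F=(s["ft_force"]-[0,0,F0])@n;mz=s["moment"]@n
    print(round(a,2),"t",round(s["clock"],2),"F",F.round(1),"mom",round(mz,3),"h",round((s["ee_pos"]-M)@n-base+4*a,2),"lat",(s["ft_force"]-n*(s["ft_force"]@n)).round(1),"j6",round(s["joint_positions"][5],3))
    if F>14: adj+=.3
    if F<3: adj-=.4
    if abs(mz)>.45 or abs(F)>35: print("stop");break
c=bot.read_camera("side");im=c["image"]
cv2.imwrite("pics/m_side.png",cv2.resize(im[170:320,300:460],None,fx=3.7,fy=3.7,interpolation=cv2.INTER_CUBIC));snap("m_w")
```

```text
1.35 t 28.05 F 10.2 mom -0.026 h 0.46 lat [ 0.9 -0.1  0.3] j6 -0.632
1.4 t 28.3 F 10.3 mom 0.36 h 0.63 lat [0.5 0.4 0.1] j6 -0.582
1.45 t 28.55 F 11.0 mom 0.888 h 0.79 lat [-0.1  0.1 -0. ] j6 -0.533
stop
```

View pics/m_side.png

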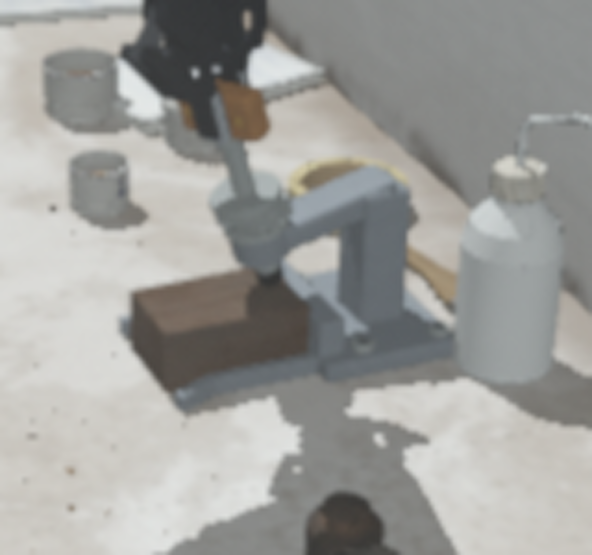

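View pics/m_w.png

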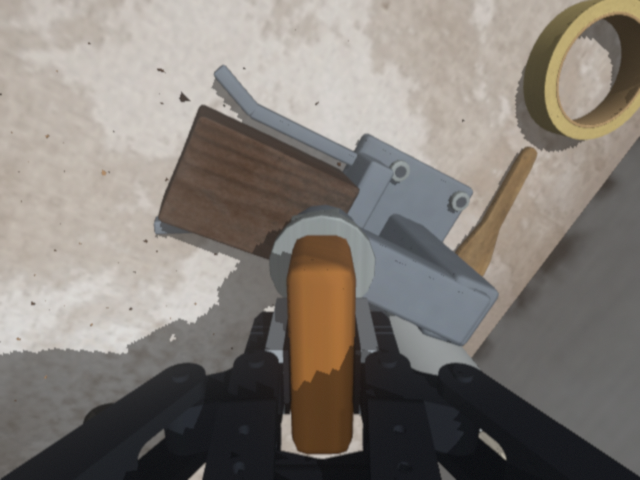

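Run:
```python
from slot import *
base=SEAT-1.72
bot.move_joints(bot.ik(M+n*(base-4*1.38+.6),R2q(att(1.37))))
s=bot.read_state();print(s["clock"],s["ft_force"].round(1),(s["moment"]@n).round(3))
bot.dwell(.2)
bot.servo_line(M+n*(base-5.5+3),R2q(att(1.37)),speed=20)
s=bot.read_state();print("after 3mm",s["ft_force"].round(1),(s["moment"]@n).round(3))
bot.servo_line(M+n*(base-5.5+60),R2q(att(1.37)),speed=60)
s=bot.read_state();print(s["clock"],s["ft_force"].round(1),s["grip_width"])
bot.move_to([500,-100,280],R2q(downR(np.radians(30))))
q=R2q(downR(np.radians(30)));p=np.array([518.3,-285.6,0])
bot.move_to(p+[0,0,165],q);bot.dwell(.2)
s=bot.read_state();print(s["clock"],s["ee_pos"],s["ft_force"].round(1))
for nn in("side","top"):
    c=bot.read_camera(nn);np.savez(f"n_{nn}.npz",**c)
    im=c["image"];cv2.imwrite(f"pics/n_{nn}.png",cv2.resize(im[220:400,280:460] if nn=="side" else im[100:320,260:540],None,fx=3.2 if nn=="side" else 2.7,fy=3.2 if nn=="side" else 2.7,interpolation=cv2.INTER_CUBIC))
snap("n_w")
```

```text
28.9 [1.4 1.2 3.8] 0.2
after 3mm [ 5.7  2.5 -3. ] 0.072
30.475 [-0.1 -0.5 -1.6] 19.256434644607776
32.4083 [ 518.93761969 -284.59856856  166.12712581] [-0.7 -0.  -2.3]
```

View pics/n_side.png

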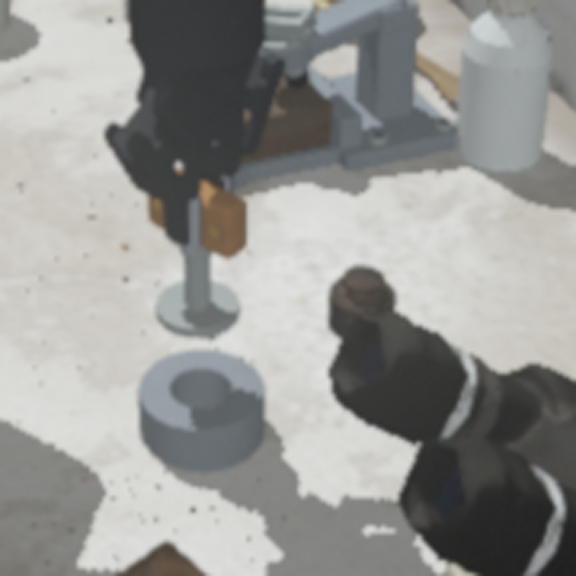

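View pics/n_top.png

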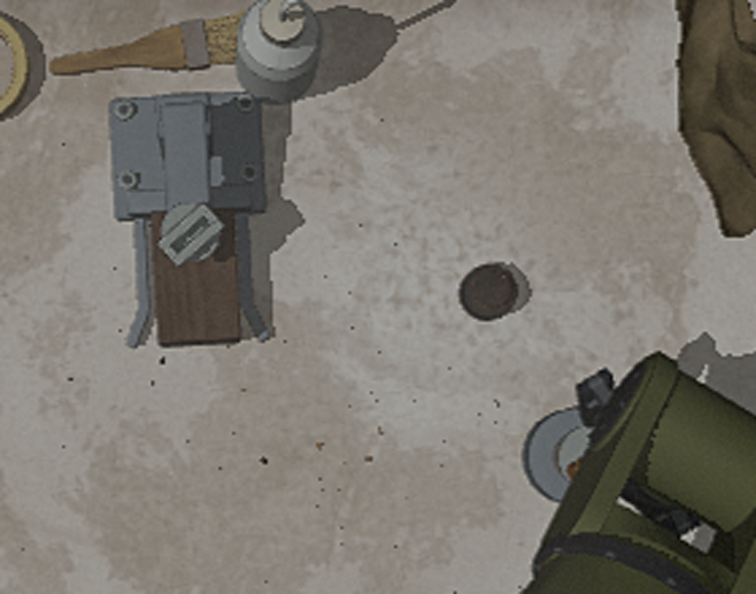

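View pics/n_w.png

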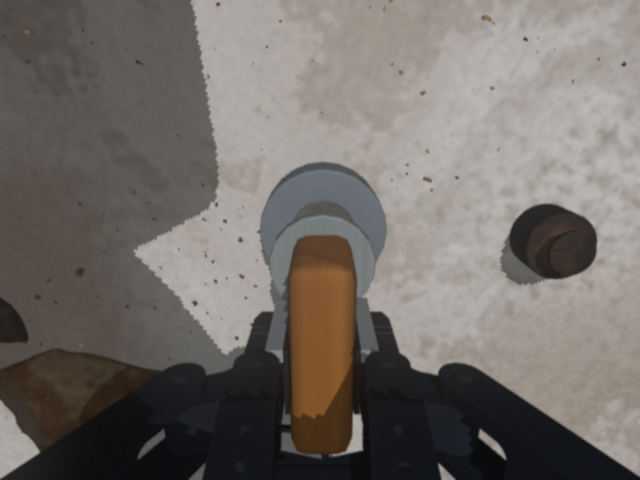

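Run:
```python
from slot import *
p=np.array([518.3,-285.6,0])
bot.servo_line(p+[0,0,130],speed=80);bot.dwell(.15)
s=bot.read_state();print(s["ee_pos"].round(1),s["ft_force"].round(1))
r=bot.servo_line(p+[0,0,104],speed=20,until_force=5)
s=bot.read_state();print(r,s["clock"],s["ee_pos"].round(2),s["ft_force"].round(1),s["moment"].round(2))
snap("o_w")
c=bot.read_camera("side");im=c["image"];cv2.imwrite("pics/o_side.png",cv2.resize(im[220:400,280:460],None,fx=3.2,fy=3.2,interpolation=cv2.INTER_CUBIC))
```

```text
[ 518.5 -285.7  130.5] [-0.2  0.  -2.8]
True 34.2333 [ 518.45 -285.63  110.22] [1.1 0.9 5. ] [-0.05  0.09  0.03]
```

View pics/o_side.png

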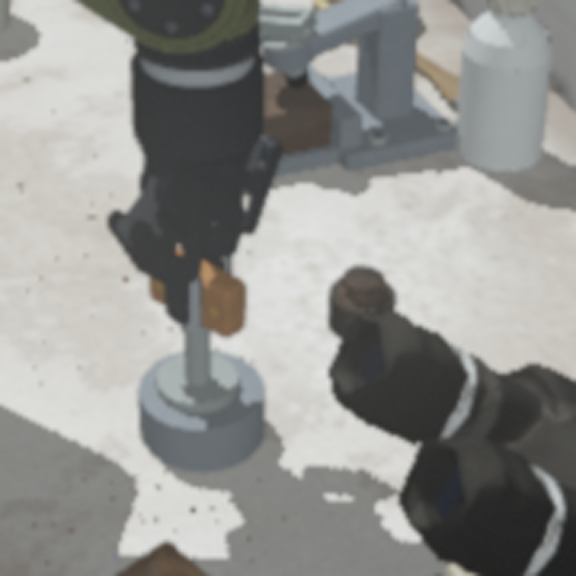

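View pics/o_w.png

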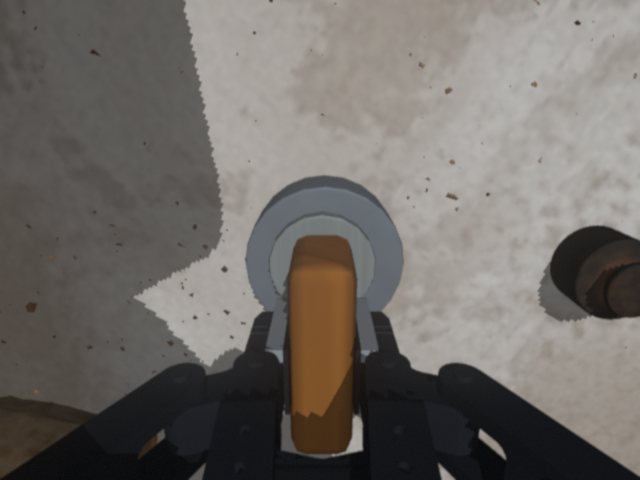

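Run:
```python
from slot import *
p=np.array([518.3,-285.6,0])
bot.move_gripper(50);bot.dwell(.1);bot.move_gripper(85)
bot.servo_line(p+[0,0,200],speed=100)
bot.move_to([430,-240,320],R2q(downR(np.radians(-61.7))));bot.dwell(.3);snap("q1")
bot.move_to([560,20,320],R2q(downR(np.pi/2+th)));bot.dwell(.3);snap("q2")
bot.move_to([350,0,400],R2q(downR(np.pi/2)));bot.dwell(.3)
s=bot.read_state();print(s["clock"],s["ft_force"])
for nn in("side","top"):
    c=bot.read_camera(nn);np.savez(f"q_{nn}.npz",**c);im=c["image"]
    cv2.imwrite(f"pics/q_{nn}.png",cv2.resize(im[180:380,270:470] if nn=="side" else im[120:320,260:520],None,fx=3,fy=3,interpolation=cv2.INTER_CUBIC))
c,P=load("q1");X=dep(c,P)
def circ(W):
    A=np.c_[2*W[:,:2],np.ones(len(W))];s=np.linalg.lstsq(A,(W[:,:2]**2).sum(1),rcond=None)[0]
    r=np.sqrt(s[2]+s[0]**2+s[1]**2);return s[:2],r,np.abs(np.linalg.norm(W[:,:2]-s[:2],axis=1)-r)
near=np.hypot(X[...,0]-520,X[...,1]+285)<50
for nm,lo,hi,z in(("ring",30,35.5,32),("collar",38,44,40)):
    m=near&(X[...,2]>lo)&(X[...,2]<hi);print(nm,"z",np.median(X[m][:,2]).round(1))
    h=cv2.convexHull(np.argwhere(m)[:,::-1].astype(np.int32).reshape(-1,1,2)).reshape(-1,2);W=plane(c,P,h,z)
    for _ in range(6):
        s_,r,e=circ(W);W=W[e<max(1.0,np.percentile(e,90))] if len(W)>10 else W
    print(nm,s_.round(1),r.round(1),e.max().round(2))
m=near&(X[...,2]>118);print("grip top",np.median(X[m],0).round(1),np.percentile(X[m][:,2],[5,95]))
```

```text
41.4917 [-0.73385419  0.05794559 -0.37084123]
ring z 32.2
ring [ 518.9 -284.9] 39.5 0.71
collar z 40.2
collar [ 516.8 -283.8] 25.5 0.33
grip top [ 510.8 -291.2  124.2] [120.57441847 366.75571919]
```

View pics/q_side.png

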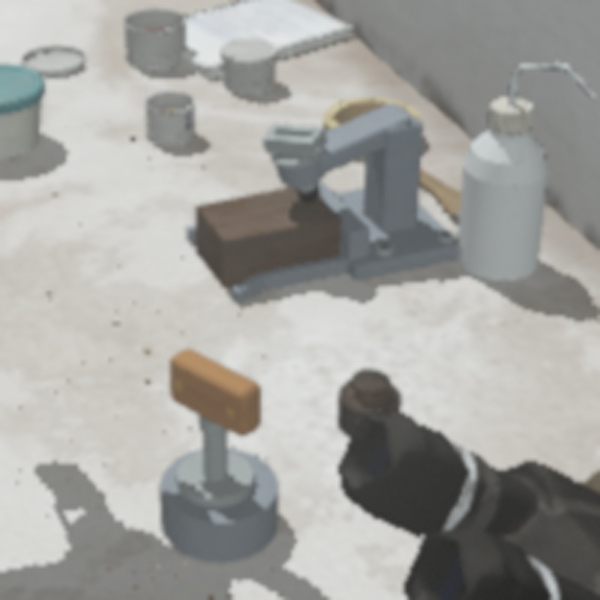

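View pics/q_top.png

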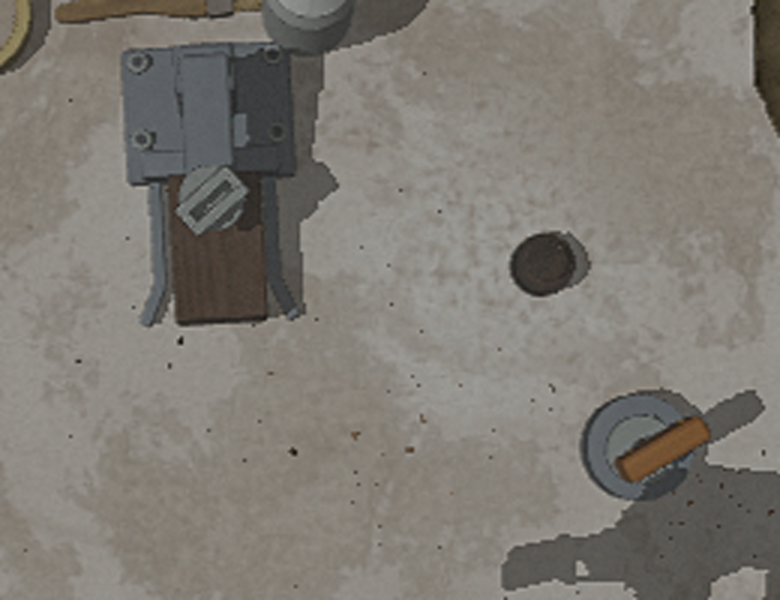

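View pics/q2.png

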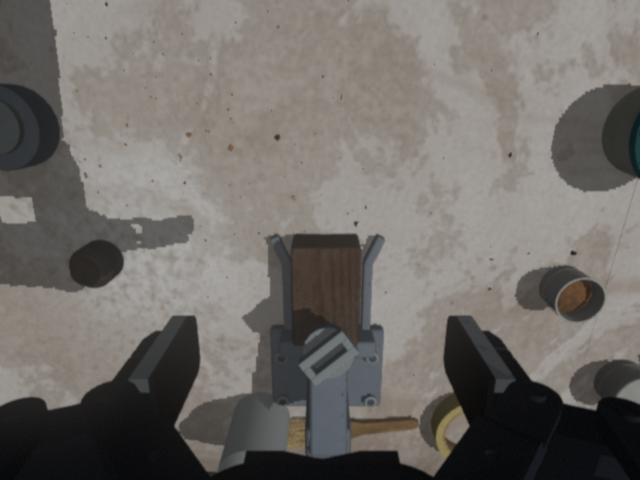

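Run:
```python
from rig import bot
print(bot.finish_job())
```

```text
the job is handed in; nothing more can be done
None
```

I finished all the steps and handed the job in at about 41.5 s. No verdict is reported, so these are my own last checks.

**What I did**
- **Block:** I pushed it home along the rails with two fingertips. It stopped firmly against the back stop twice at the same spot, at the position I had predicted.
- **Screw:** I took the driver, seated it in the slot along the 15° screw axis, and turned it clockwise about 1.35 rad. The torque then rose from about 0.1 to 0.89 N m, which I took as the hard stop.
- **Driver:** I backed off to unload it, drew it out along the axis and stood it back in its holder.

**What the last checks showed**
- **Block:** it lies straight between the rails. I saw no gap at the back stop in the pictures, but did not measure its final position again.
- **Screw and foot:** the slot has turned about 1.3 rad, judged by eye from the pictures. The foot appears to press on the block, but I could not measure its force or the screw angle directly.
- **Driver:** it stands upright with its collar on the ring, about 2.4 mm off centre. The collar's top is 8 mm above the ring's, as it should be.
- **Bystanders:** they look untouched. The robot is clear of everything.

**What disagreed**
- **Slot height:** two opposite wrist-camera views put the slot mouth at 120.6 mm, against 126 mm stated. I used 126 mm after correcting a camera bias of about 1–2 mm, and the driver seated 1.7 mm below that.
- **Grip top:** my last depth reading there was spoiled by the gripper being in view, so I judged the driver upright from the pictures instead.

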